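Tidy the soil-lab bench: every piece back to its own place

TASK

Put the bench in order after the soil test: stand the tin with the red lid in the red saucer, the tin with the blue lid in the blue saucer and the brass weight in the small green-lined wooden box, each upright and flat on the floor inside the rim, and lay the spatula on its painted outline on the black mat, handle on the yellow part and blade over the white part. Set each piece down rather than dropping it, let go of all of them, and leave the two empty open tins where they are.

Things in the scene. Friction and masses are not known exactly. Their poses are not given: they have to be found in the camera images.
- tin_red: closed soil-sample tin standing upright: bare aluminium tapered body (diameter 46 mm at the foot, 52 mm at 46 mm height) under a red plastic lid, a cylinder 56 mm in diameter from 46 to 62 mm height (grip here); 62 mm tall overall, 0.11 to 0.22 kg. Origin: centre of its underside; z up
- tin_blue: closed soil-sample tin standing upright: bare aluminium tapered body (diameter 46 mm at the foot, 52 mm at 46 mm height) under a blue plastic lid, a cylinder 56 mm in diameter from 46 to 62 mm height (grip here); 62 mm tall overall, 0.11 to 0.22 kg. Origin: centre of its underside; z up
- weight: solid brass check weight of 0.5 kg, standing upright: cylinder 44 mm in diameter and 40 mm tall with a small knob (20 mm in diameter) on a neck on top, 56 mm tall overall. Origin: centre of its underside; z up
- spatula: trimming spatula lying flat, 205 mm long, 0.12 kg: dark wooden handle 110 x 24 x 20 mm (length, width, height), brass ferrule, steel blade 83 x 28 x 3 mm, 8.5 mm above the underside. Origin: centre of the underside of the handle; x points to the blade, tip at x = +150 mm, handle end at x = -55 mm, balance point at x = +15 mm; z up
- saucer_red: round red plastic saucer fixed to the table, place of the tin with the red lid: outer diameter 84 mm, low rim 10 mm high and 5 mm thick, inside diameter 74 mm, inner floor 4 mm above the table. Origin: centre of its underside (table level); its yaw means nothing
- saucer_blue: round blue plastic saucer fixed to the table, place of the tin with the blue lid: outer diameter 84 mm, low rim 10 mm high and 5 mm thick, inside diameter 74 mm, inner floor 4 mm above the table. Origin: centre of its underside (table level); its yaw means nothing
- weight_box: low square wooden box with a green-lined floor, fixed to the table, place of the brass weight: outside 84 x 84 mm, rim 14 mm high, inside 70 x 70 mm, floor 7 mm above the table. Origin: centre of its underside (table level); x and y parallel to its sides
- mat: black rubber mat 250 x 84 x 6 mm, fixed to the table, no rim, with the shape of the spatula painted on it (yellow handle, white blade): place of the spatula. Origin: centre of its underside (table level). x runs along the mat from the outline's handle to its blade; centre of the outline's handle at x = -48 mm, y = 0, its blade tip at x = +102 mm; top at z = 6 mm
- open_tin_a: bystander: empty open tapered aluminium tin, 68 mm tall, 48 mm in diameter at the foot, 64 mm at the rim, loose, not to be touched. Origin: centre of its underside
- open_tin_b: bystander: empty open tapered aluminium tin, 68 mm tall, 48 mm in diameter at the foot, 64 mm at the rim, loose, not to be touched. Origin: centre of its underside
Not all that is in view belongs to the job. Leave any turquoise look-alike of the tin_red alone. Several things have the shape of the spatula; the one meant has the colours described above.

How it is judged (in metres and radians):
At the end, for the whole second after the job is handed in: Tins in their saucers (centres within 16 mm), weight in the box (21 mm), upright and on the floor inside the rim; spatula on the mat, handle within 15 mm along and across and 0.2 rad of the outline, blade to blade; all at rest and released (linear speed of each of tin_red, tin_blue, weight, spatula below 0.02 m/s and angular speed of each of tin_red, tin_blue, weight, spatula below 0.2 rad/s and angle between each of tin_red, tin_blue, weight, spatula's own z axis and vertical below 0.12 rad and contact force between the fingers and tin_red below 0.05 N and horizontal distance between tin_red and saucer_red below 0.016 m and z of tin_red in the frame of saucer_red between 0.001 and 0.007 m and contact force between the fingers and tin_blue below 0.05 N and horizontal distance between tin_blue and saucer_blue below 0.016 m and z of tin_blue in the frame of saucer_blue between 0.001 and 0.007 m and contact force between the fingers and weight below 0.05 N and horizontal distance between weight and weight_box below 0.021 m and z of weight in the frame of weight_box between 0.004 and 0.01 m and contact force between the fingers and spatula below 0.05 N and x of spatula in the frame of mat between -0.063 and -0.033 m and y of spatula in the frame of mat between -0.015 and 0.015 m and z of spatula in the frame of mat between 0.003 and 0.01 m and angle between the x axis of spatula and the x axis of mat, either way round below 0.2 rad and x of mat in the frame of spatula above 0 m); the robot touches nothing.
It fails at once if an open tin is moved more than 15 mm or tipped over (distance of any of open_tin_a, open_tin_b from where it was at the start of the episode above 0.015 m or angle between any of open_tin_a, open_tin_b's own z axis and vertical above 0.3 rad).
It fails at once if a tin, the weight or the spatula is dropped (falls free of the fingers faster than 0.75 m/s, about 30 mm) ((linear speed of tin_red above 0.75 m/s and contact force between the fingers and tin_red below 0.05 N) or (linear speed of tin_blue above 0.75 m/s and contact force between the fingers and tin_blue below 0.05 N) or (linear speed of weight above 0.75 m/s and contact force between the fingers and weight below 0.05 N) or (linear speed of spatula above 0.75 m/s and contact force between the fingers and spatula below 0.05 N)).
It also fails if it takes over 99 s, if anything falls off the work surface, if the arm or the gripper's body presses on something with over 40 N, if the wrist force passes 120 N, or if a joint passes its speed limit or range.

ROBOT

A 6-joint arm with a two-finger parallel gripper is mounted at the origin on the work surface. World frame = base frame: x ahead of the robot, y to its left, z up, the work surface at z = 0. Lengths are in mm, angles in rad, forces in N, time in s.
With the tool pointing down it reaches from about 300 to 775 mm from the base axis. Payload 14.6 kg.
Tool frame: the origin (TCP) lies between the finger pads; the fingertips stand ahead of it and the grasp point (between the pads) lies 11 mm behind it (manip.finger_overhang is the z of the fingertips in the tool frame, in mm); z points along the fingers, y is the line along which they close (so a half turn about z gives the same grasp; the last joint's range is limited). The gripper opens to 94 mm and grips with 3 to 60 N. Pads are 16 mm wide; open, the fingers measure 119 mm over their backs; the gripper's body (75 mm by 177 mm) begins 78 mm behind the grasp point.
Start: joints at [-1.348, 0.3, 1.521, -0, 1.321, -0.067], TCP at [157.161, -527.057, 213.446] pointing down, gripper open.
Joint ranges: [-3.03, 3.03], [-0.79, 2.21], [0.23, 2.52], [-1.04, 4.18], [0, 3.07], [-2.55, 2.55]. Speed limits (rad/s): [2.22, 2.22, 2.57, 3.14, 3.14, 3.14].

INTERFACE

Orientations are given as [roll, pitch, yaw] about the fixed x, y, z axes, in that order (R = Rz(yaw) Ry(pitch) Rx(roll)).
In Python, from cell import manip gives the robot as it stands.
- The arm moves only by the tool jog_arm, never from a script. Its argument "series" is a list of rows, each a list of 7 numbers: the shift along the world's x, y, z as a fraction of full scale, then the turn, a rotation vector about the world's x, y, z as a fraction of full scale, then the closure, from 0 (fully open) to 1 (shut). In form: [[dx, dy, dz, wx, wy, wz, fingers], ...]. A call has 1 to 8 rows; each row is the pose to reach, as a shift and turn from the pose commanded when the call began; what a row does not reach only later rows make up. Full scale, the value 1, is 120 mm for a shift and 90 degrees for a turn. A row lasts 1/12 s, in which the tool goes at most 41.7 mm and 7.16 degrees, less where a joint would pass 70% of its speed; a pose out of reach is approached as far as the arm can. A call with a number of a shift or a turn outside -1 to 1 is refused whole. A call with a gripper value outside its range is refused whole. The fingers move at their own pace and stop on an object; "grip_force" is the grip in N (left out, the last holds). Time passes only in rows, so rows that repeat a pose let the fingers close. It gives the time, the measured TCP pose, the force, the opening and the grip force at its end, in the units of the state.
- manip.read_state(): the state, without advancing time (a new reading comes with each control period).
- manip.camera(name): name is "scene" or "top" or "wrist"; returns a dict with "frame" (480x640x3 uint8, red, green, blue), "vfov" (degrees; the focal length in pixels is half the picture's height over the tangent of half this angle, whatever the lens; pixels are square), "cx", "cy" (the principal point, pixels), "k1" (the pictures are not rectified: a ray, as slopes to the right and down, at radius r is drawn at 1 + k1 r^2 times it, then the intrinsics apply), "R" (3x3) and "t" (3): a world point X has camera coordinates R X + t; the wrist camera has in their place "hand_eye" (4x4, takes a point from camera to tool coordinates, whose origin is the TCP and whose axes are the flange's). Camera axes: x right, y down, z forward; pixel columns grow to the right and rows downward; lengths in mm; the calibration is good to about 2 mm. A picture is of the moment at which its call begins: read the wrist's pose just before it. There is no depth.
- manip.sign_off(): hands the job in; it is judged then, once.
The state is a dict: "clock": time; "joints": joint angles; "qd": joint speeds; "effort": joint torques, N m; "eef_pos": TCP position; "eef_rot": TCP orientation; "wrist_force": force on the tool from outside, world axes, zero at the start; "moment": the same for the moment, N m; "finger_gap": finger opening in mm; "finger_force": force on a finger pad.
Only numpy, scipy, OpenCV 4.12 (cv2) and the standard library are available. Lean on these libraries where they do the work, as an engineer would, in place of code of your own. Each camera call takes 0.05 s, during which the arm holds its last target. There are 200 camera calls.

## Working session

There is one attempt and no reset: what is moved stays moved. The work goes in short steps, Python scripts to look and compute and a tool call to move; the robot and the scene stay as the last step left them, time stands still between calls to the robot, and variables do not carry over. Pictures are saved under pics/ and viewed, at most 14 in all, crops included, and the job is handed in when it is done.

Besides the shell and the picture viewer there is one more tool, called after "Emit:" by a JSON object that holds its "api" and its "payload". jog_arm: Moves the arm, as the interface text tells. Its arguments: {"type":"object","properties":{"series":{"type":"array"},"grip_force":{"type":"number"}},"required":["series"]}

```bash
mkdir -p pics; ls; cat > h.py <<'E'
import numpy as np, cv2, pickle
from cell import manip
def shot(n,name):
    s=manip.read_state(); c=manip.camera(n); c['state']=s
    cv2.imwrite(f'pics/{name}.png',c['frame'][:,:,::-1]); pickle.dump(c,open(f'pics/{name}.pkl','wb')); return c
E
python3 - <<'E'
from h import *
for n in ('top','scene'):
    c=shot(n,n+'0'); print({k:v for k,v in c.items() if k!='frame'})
print(manip.finger_overhang)
E
```

```text
pics
{'vfov': 43.29822222619339, 'cx': 323.43095320931394, 'cy': 232.8953697708991, 'k1': 0.04996471529301878, 'R': array([[-2.37607298e-02, -9.99710251e-01, -3.85238867e-03],
       [-9.86021003e-01,  2.40707088e-02, -1.64873234e-01],
       [ 1.64918192e-01, -1.18972230e-04, -9.86307242e-01]]), 't': array([   9.72847618,  528.52035485, 1332.5810147 ]), 'state': {'clock': 0.0, 'joints': array([-1.34762392e+00,  3.00461325e-01,  1.52158493e+00,  1.97271230e-05,
        1.32071565e+00, -6.65743544e-02]), 'qd': array([-0.00102177, -0.00223206, -0.00049257,  0.00169248,  0.00021894,
        0.00043214]), 'effort': array([-1.72540811e-03, -5.31804442e+01, -3.52737522e+01,  7.07967044e-02,
        2.44221976e-02, -7.93888876e-05]), 'eef_pos': array([ 157.0982847 , -526.81598694,  212.89006406]), 'eef_rot': array([-3.14042726e+00, -9.68504923e-05,  2.89741807e-01]), 'wrist_force': array([-0.89108651, -0.40570829, -0.0663057 ]), 'moment': array([-0.01604264,  0.03165193,  0.02043211]), 'finger_force': 0.0, 'finger_gap': 93.83610921421182}}
{'vfov': 47.05263230344336, 'cx': 324.806964699924,
[... 261 characters left out ...]
]), 'state': {'clock': 0.05, 'joints': array([-1.34759183e+00,  3.00452821e-01,  1.52155492e+00,  1.52183376e-06,
        1.32071275e+00, -6.65714130e-02]), 'qd': array([-0.00041865,  0.00028083,  0.00074518,  0.00094782, -0.00143918,
       -0.00090636]), 'effort': array([ 3.68482242e-04, -5.33211887e+01, -3.53710878e+01,  7.10264943e-02,
        2.35472404e-02, -6.44410716e-05]), 'eef_pos': array([ 157.11360875, -526.82488559,  212.90742323]), 'eef_rot': array([-3.14046742e+00, -7.64968792e-05,  2.89775493e-01]), 'wrist_force': array([-0.14928049,  0.37467005, -0.16195155]), 'moment': array([-0.00192044,  0.00698379, -0.03725715]), 'finger_force': 0.0, 'finger_gap': 93.90876836928727}}
8.0
```

View pics/top0.png

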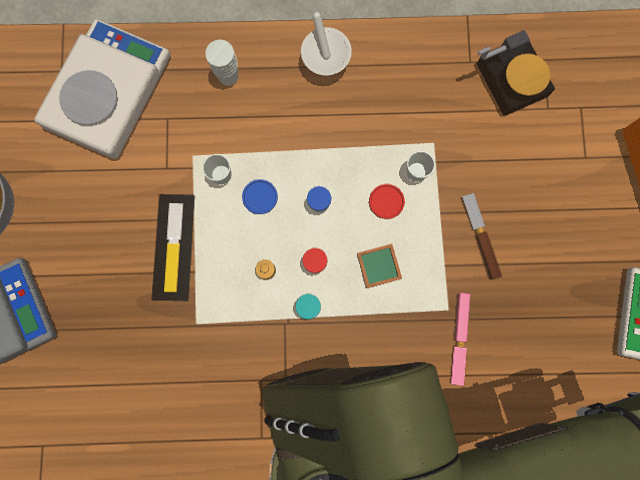

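View pics/scene0.png

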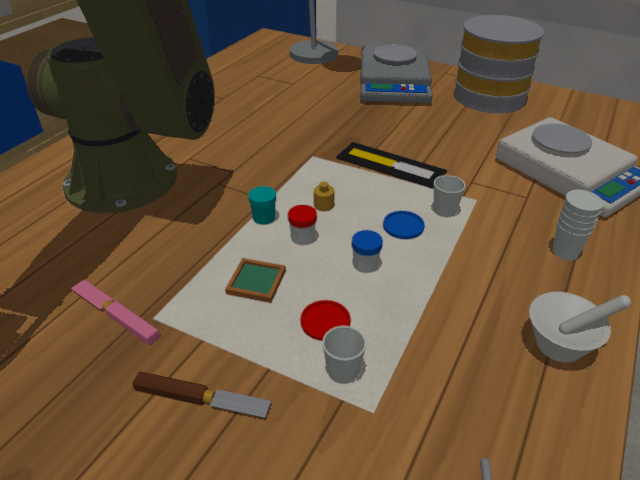

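The top view has tin_blue at (319,198), tin_red (315,260), weight (265,269), blue saucer (260,197), red saucer (387,201), box (380,266), mat (174,248) and the real spatula at (481,237). The spatula's blade is up-left. Open tins are at (217,170) and (419,166), and the turquoise and pink look-alikes are at (308,306) and (460,340). The scene view agrees with this: blue lid (367,242), red lid (302,217), weight (324,197), spatula (200,393).

```bash
cat >> h.py <<'E'
def K(c):
    f=240/np.tan(np.radians(c['vfov']/2)); return np.array([[f,0,c['cx']],[0,f,c['cy']],[0,0,1.]])
def RT(c):
    if 'R' in c: return c['R'],c['t']
    from scipy.spatial.transform import Rotation as Ro
    T=np.eye(4); T[:3,:3]=Ro.from_euler('xyz',c['state']['eef_rot']).as_matrix(); T[:3,3]=c['state']['eef_pos']
    M=np.linalg.inv(T@c['hand_eye']); return M[:3,:3],M[:3,3]
def ray(c,uv):
    p=cv2.undistortPoints(np.float64([[uv]]),K(c),np.float64([c['k1'],0,0,0]))[0,0]
    R,t=RT(c); d=R.T@np.array([p[0],p[1],1]); return -R.T@t,d/np.linalg.norm(d)
def plane(c,uv,z): o,d=ray(c,uv); return o+d*(z-o[2])/d[2]
def tri(c1,u1,c2,u2):
    o1,d1=ray(c1,u1);o2,d2=ray(c2,u2)
    s=np.linalg.lstsq(np.c_[d1,-d2],o2-o1,rcond=None)[0]
    a,b=o1+s[0]*d1,o2+s[1]*d2; return (a+b)/2,np.linalg.norm(a-b)
RNG=dict(red=[((0,130,110),(6,255,255)),((174,130,110),(180,255,255))],blue=[((100,130,60),(125,255,255))],
 green=[((60,70,50),(85,255,200))],yellow=[((22,150,120),(32,255,255))],white=[((0,0,200),(180,25,255))],
 brass=[((12,110,60),(24,255,255))],brown=[((3,110,20),(14,255,110))],steel=[((0,0,110),(180,30,235))],teal=[((86,130,60),(97,255,255))])
def blob(c,col,box,a=20):
    x0,y0,x1,y1=box; hsv=cv2.cvtColor(c['frame'],cv2.COLOR_RGB2HSV)
    m=sum(cv2.inRange(hsv,*map(np.array,r)) for r in RNG[col]); q=np.zeros_like(m); q[y0:y1,x0:x1]=m[y0:y1,x0:x1]
    cs=[k for k in cv2.findContours(q,0,1)[0]]; k=max(cs,key=cv2.contourArea); M=cv2.moments(k)
    return (M['m10']/M['m00'],M['m01']/M['m00']),k
E
python3 - <<'E'
from h import *
np.set_printoptions(precision=1,suppress=True)
L=lambda n:pickle.load(open(f'pics/{n}.pkl','rb'))
t,s=L('top0'),L('scene0')
for n,col,b1,b2,z in [('tinred','red',(295,240,335,280),(280,200,322,235),54),('tinblue','blue',(300,180,340,220),(345,228,390,258),54),
 ('weight','brass',(250,255,280,283),(308,178,340,214),28),('sred','red',(360,175,415,230),(295,295,355,345),7),('sblue','blue',(235,175,285,220),(375,205,432,242),7),
 ('box','green',(355,240,405,290),(225,255,290,305),7),('yellow','yellow',(155,195,192,300),(335,142,400,175),6),('white','white',(162,200,188,240),(385,155,440,182),6),
 ('handle','brown',(472,220,505,282),(130,368,210,405),20),('blade','steel',(460,190,487,234),(210,385,275,418),11.5),('teal','teal',(290,290,325,325),(245,185,280,225),40)]:
    (u,k1),(v,k2)=blob(t,col,b1),blob(s,col,b2); X,e=tri(t,u,s,v)
    print(n,np.array(u),np.array(v),cv2.contourArea(k1),cv2.contourArea(k2),'tri',X,'err',e,'plane',plane(t,u,z)[:2],plane(s,v,z)[:2])
    if n in('handle','blade','yellow','white'):
        q=cv2.boxPoints(cv2.minAreaRect(k1)); print('  corners',[plane(t,p,z)[:2].round() for p in q])
    if n=='box': print('  ',[plane(t,p,z)[:2].round() for p in cv2.boxPoints(cv2.minAreaRect(k1))])
for u in [(217,163),(419,158),(217,180),(419,175)]: print('open', plane(t,u,68)[:2],plane(t,u,0)[:2])
E
```

```text
tinred [314.5 260.1] [301.8 213.2] 437.5 365.5 tri [463.5  17.7  61.6] err 2.578515601113185 plane [465.5  18.5] [457.4  25.3]
tinblue [318.7 198.1] [366.7 242.5] 404.5 584.5 tri [605.8   5.1  55.2] err 3.2948848473809704 plane [607.6   6. ] [604.    5.3]
weight [264.9 269.1] [323.5 196.8] 270.0 457.5 tri [449.7 131.7  23.8] err 3.7804650790625547 plane [450.8 132.4] [451.1 125.2]
sred [386.4 201. ] [323.5 317. ] 909.0 1245.0 tri [ 604.3 -153.9   11.9] err 4.96398246078162 plane [ 607.4 -153.1] [ 600.3 -151.7]
sblue [259.2 196.4] [403.4 224.4] 883.5 847.5 tri [624.6 145.8   6. ] err 3.027751164462303 plane [625.8 146.5] [623.9 143.4]
box [379.  265.5] [255.6 278.2] 781.5 824.0 tri [ 453.3 -130.5   11.7] err 3.4229511206339804 plane [ 455.1 -129.8] [ 448.9 -127.7]
   [array([479., -89.]), array([ 496., -155.]), array([ 431., -170.]), array([ 414., -105.])]
yellow [171.5 267.4] [372.  156.9] 562.0 240.5 tri [461.8 349.6   7.3] err 1.2378488008440665 plane [462.5 350.3] [460.5 351.1]
  corners [array([409., 367.]), array([522., 362.]), array([519., 333.]), array([406., 338.])]Traceback (most recent call last):
  File "<stdin>", line 9, in <module>
  File "h.py", line 27, in blob
    cs=[k for k in cv2.findContours(q,0,1)[0]]; k=max(cs,key=cv2.contourArea); M=cv2.moments(k)
                                                  ~~~^^^^^^^^^^^^^^^^^^^^^^^^
ValueError: max() iterable argument is empty
```

```bash
sed -i 's/white=\[((0,0,200),(180,25,255))\]/white=[((0,0,165),(180,40,255))]/;s/steel=\[((0,0,110),(180,30,235))\]/steel=[((0,0,120),(180,50,255))]/' h.py
python3 - <<'E'
from h import *
np.set_printoptions(precision=1,suppress=True)
L=lambda n:pickle.load(open(f'pics/{n}.pkl','rb'))
t,s=L('top0'),L('scene0')
for n,col,b1,b2,z in [('white','white',(162,200,188,240),(385,155,440,182),6),
 ('handle','brown',(472,220,505,282),(130,368,210,405),20),('blade','steel',(460,190,487,234),(210,385,275,418),11.5),('teal','teal',(290,290,325,325),(245,185,280,225),40)]:
    (u,k1),(v,k2)=blob(t,col,b1),blob(s,col,b2); X,e=tri(t,u,s,v)
    print(n,np.array(u),np.array(v),cv2.contourArea(k1),cv2.contourArea(k2),'tri',X,'err',e,'plane',plane(t,u,z)[:2],plane(s,v,z)[:2])
    q=cv2.boxPoints(cv2.minAreaRect(k1)); print('  corners',[plane(t,p,z)[:2].round() for p in q])
for u in [(217,163),(419,158),(217,180),(419,175)]: print('open', plane(t,u,68)[:2],plane(t,u,0)[:2])
c=shot('wrist','w0'); print(c['vfov'],c['hand_eye'],c['k1'])
E
```

```text
white [174.5 221.1] [396.6 165.2] 456.0 1.5 tri [550.6 329.5  27.4] err 38.01176886358447 plane [571.6 345.2] [526.1 344.8]
  corners [array([530., 363.]), array([617., 359.]), array([614., 327.]), array([527., 331.])]
handle [487.9 255.8] [168.7 387.4] 553.0 1387.5 tri [ 469.7 -382.3   11.3] err 4.396131349863139 plane [ 470.1 -378.3] [ 473.5 -387.8]
  corners [array([ 534., -342.]), array([ 545., -373.]), array([ 424., -408.]), array([ 414., -377.])]
blade [473.  210.7] [241.6 404.9] 376.5 53.5 tri [ 578.  -355.     8.1] err 1.7578043582392469 plane [ 578.  -353.6] [ 578.9 -357.3]
  corners [array([ 614., -329.]), array([ 622., -357.]), array([ 542., -378.]), array([ 534., -351.])]
teal [307.6 306.2] [262.6 204.1] 428.0 790.0 tri [362.5  35.1  36.9] err 4.386802908333794 plane [364.1  36.4] [363.4  30.1]
  corners [array([365.,  73.]), array([401.,  36.]), array([364.,  -0.]), array([328.,  37.])]
open [691.8 235.4] [711.7 247.5]
open [ 692.1 -224.7] [ 712. -236.]
open [652.  235.3] [669.8 247.4]
open [ 652.3 -222.8] [ 670.2 -234. ]
58.93957336867265 [[  -0.    -1.    -0.3   79.3]
 [   1.    -0.    -0.    -0.2]
 [  -0.    -0.3    1.  -170.2]
 [   0.     0.     0.     1. ]] 0.009021118994138627
```

Emit:
{"api": "jog_arm", "payload": {"series": [[0.5, 0.5, 0.3, 0, 0, -0.08, 0], [1, 1, 0.6, 0, 0, -0.16, 0], [1, 1, 0.6, 0, 0, -0.184, 0], [1, 1, 0.6, 0, 0, -0.184, 0], [1, 1, 0.6, 0, 0, -0.184, 0], [1, 1, 0.6, 0, 0, -0.184, 0]]}}

```text
clock: 0.65
eef_pos: [279.5, -405.3, 287.5]
eef_rot: [3.139, -0.002, 0.004]
wrist_force: [-0.5, 0.5, 1.2]
finger_gap: 94.0
finger_force: 0.0
```

Emit:
{"api": "jog_arm", "payload": {"series": [[0.33, 0, 0, 0, 0, 0.06, 0], [0.67, 0.1, 0, 0, 0, 0.12, 0], [1, 0.2, 0, 0, 0, 0.17, 0], [1, 0.2, 0, 0, 0, 0.17, 0], [1, 0.2, 0, 0, 0, 0.17, 0]]}}

```text
clock: 1.07
eef_pos: [397.9, -382.8, 284.1]
eef_rot: [-3.14, 0.001, 0.27]
wrist_force: [-0.8, 0.7, -0.4]
finger_gap: 94.2
finger_force: 0.0
```

```bash
python3 - <<'E'
from h import *
c=shot('wrist','w1'); print(c['state']['eef_pos'],c['state']['eef_rot'])
E
```

```text
[ 397.89198619 -382.83461437  284.08656511] [-3.13986580e+00  1.05334007e-03  2.69962739e-01]
```

View pics/w1.png

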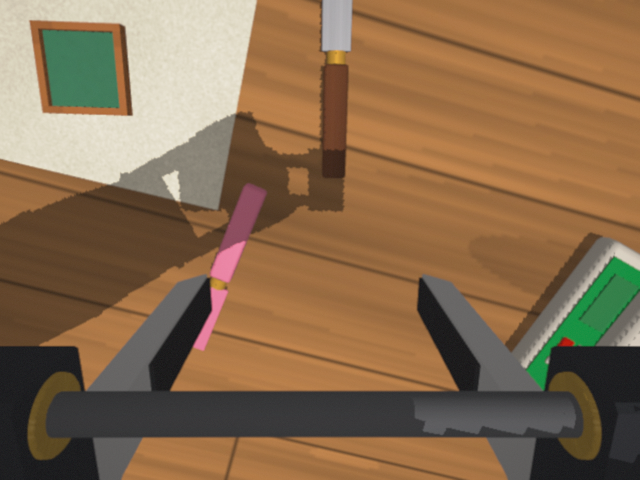

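The wrist view shows the handle running from (337,65) to (333,177) and the ferrule at (336,58). The box's green floor is at (82,68), with its outer corners near (31,22), (122,24), (131,115) and (44,113).

```bash
python3 - <<'E'
from h import *
np.set_printoptions(precision=1,suppress=True)
L=lambda n:pickle.load(open(f'pics/{n}.pkl','rb'))
t,s,w=L('top0'),L('scene0'),L('w1')
a,b=plane(w,(337,65),20),plane(w,(333,177),20); print('handle',a,b,(a+b)/2,np.linalg.norm(a-b),np.arctan2(*(a-b)[1::-1]))
f=plane(w,(336,58),17); print('ferrule',f)
u,k=blob(t,'steel',(460,190,487,234)); 
uh,_=blob(t,'brown',(472,220,505,282)); uw,_=blob(w,'brown',(315,60,355,182)); uw2,_=blob(w,'green',(30,15,135,120)); ub,_=blob(t,'green',(355,240,405,290))
print(uh,uw,tri(t,uh,w,(335,121)),uw2,tri(t,ub,w,uw2),plane(w,uw2,7),plane(t,ub,7))
print([plane(w,p,14)[:2] for p in [(31,22),(122,24),(131,115),(44,113)]], np.mean([plane(w,p,14)[:2] for p in [(31,22),(122,24),(131,115),(44,113)]],0))
E
```

```text
handle [ 524.3 -369.8   20. ] [ 420.6 -395.9   20. ] [ 472.4 -382.8   20. ] 106.91455985505735 0.24580811461291302
ferrule [ 530.4 -367.2   17. ]
(487.8616636528029, 255.8468957203134) (332.5715739484396, 124.09712799638172) (array([ 473.5, -383.8,   -1.8]), np.float64(1.693778875335287)) (80.86672800381652, 68.17924078238941) (array([ 455.3, -129.5,    9.2]), np.float64(0.866755565096027)) [ 455.6 -128.2    7. ] [ 455.1 -129.8    7. ]
[array([484.1, -82.1]), array([ 505.4, -164.5]), array([ 425.5, -185.1]), array([ 404.3, -101.8])] [ 454.8 -133.4]
```

Emit:
{"api": "jog_arm", "payload": {"series": [[0.3, 0, -0.3, 0, 0, 0, 0], [0.6, 0.02, -0.6, 0, 0, -0.01, 0], [0.725, 0.02, -0.9, 0, 0, -0.01, 0], [0.725, 0.02, -1, 0, 0, -0.01, 0]]}}

```text
clock: 1.45
eef_pos: [484.0, -381.0, 162.0]
eef_rot: [-3.14, 0.001, 0.25]
wrist_force: [-0.1, -0.1, -1.5]
finger_gap: 93.9
finger_force: 0.0
```

Emit:
{"api": "jog_arm", "payload": {"series": [[0, 0, -0.3, 0, 0, 0, 0], [0, 0, -0.6, 0, 0, 0, 0], [0, 0, -0.85, 0, 0, 0, 0], [0, 0, -0.95, 0, 0, 0, 0], [0, 0, -0.95, 0, 0, 0, 0]]}}

```text
clock: 1.87
eef_pos: [482.0, -380.8, 48.9]
eef_rot: [-3.138, 0.003, 0.25]
wrist_force: [0.3, 0.3, -0.2]
finger_gap: 93.8
finger_force: 0.0
```

```bash
python3 - <<'E'
from h import *
c=shot('wrist','w2'); print(c['state']['eef_pos'],c['state']['eef_rot'])
E
```

```text
[ 481.95952203 -380.82458674   48.87665323] [-3.13768482e+00  2.80954956e-03  2.49931051e-01]
```

View pics/w2.png

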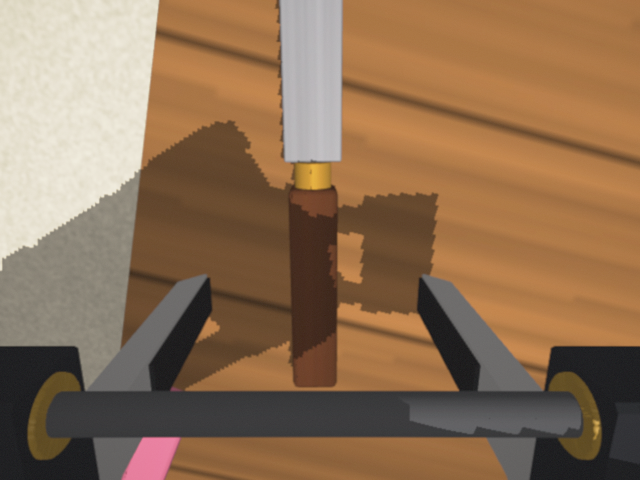

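The handle runs from (312,185) to (315,386), centred between the fingers and lined up with them. I go down and close.

Emit:
{"api": "jog_arm", "payload": {"grip_force": 40, "series": [[0, 0, -0.2, 0, 0, 0, 0], [0, 0, -0.31, 0, 0, 0, 0], [0, 0, -0.31, 0, 0, 0, 0], [0, 0, -0.31, 0, 0, 0, 1], [0, 0, -0.31, 0, 0, 0, 1], [0, 0, -0.31, 0, 0, 0, 1], [0, 0, -0.31, 0, 0, 0, 1], [0, 0, -0.31, 0, 0, 0, 1]]}}

```text
clock: 2.58
eef_pos: [484.4, -380.8, 15.0]
eef_rot: [3.141, -0.001, 0.252]
wrist_force: [-0.1, -0.1, 0.8]
finger_gap: 63.9
finger_force: 0.0
```

Emit:
{"api": "jog_arm", "payload": {"series": [[0, 0, 0, 0, 0, 0, 1], [0, 0, 0, 0, 0, 0, 1], [0, 0, 0, 0, 0, 0, 1], [0, 0, 0, 0, 0, 0, 1]]}}

```text
clock: 2.92
eef_pos: [484.2, -380.7, 14.2]
eef_rot: [-3.142, 0.0, 0.252]
wrist_force: [-0.3, 1.1, 0.6]
finger_gap: 37.4
finger_force: 0.0
```

Emit:
{"api": "jog_arm", "payload": {"series": [[0, 0, -0.02, 0, 0, 0, 1], [0, 0, -0.02, 0, 0, 0, 1], [0, 0, -0.02, 0, 0, 0, 1], [0, 0, -0.02, 0, 0, 0, 1], [0, 0, -0.02, 0, 0, 0, 1], [0, 0, -0.02, 0, 0, 0, 1]]}}

```text
clock: 3.42
eef_pos: [484.1, -380.6, 11.8]
eef_rot: [-3.141, 0.0, 0.252]
wrist_force: [0.9, -1.0, -1.3]
finger_gap: 23.7
finger_force: 40.0
```

Emit:
{"api": "jog_arm", "payload": {"series": [[0, 0, 0.05, 0, 0, 0, 1], [0, 0, 0.2, 0, 0, 0, 1], [0, 0, 0.4, 0, 0, 0, 1], [0, 0, 0.7, 0, 0, 0, 1], [0, 0, 1, 0, 0, 0, 1], [0, 0, 1, 0, 0, 0, 1], [0, 0, 1, 0, 0, 0, 1]]}}

```text
clock: 4.0
eef_pos: [484.8, -381.2, 134.2]
eef_rot: [3.138, -0.002, 0.252]
wrist_force: [-0.2, 0.5, -1.8]
finger_gap: 23.5
finger_force: 40.0
```

```bash
python3 - <<'E'
from h import *
c=shot('wrist','w3'); print(c['state'])
E
```

```text
{'clock': 4.0, 'joints': array([-7.25724789e-01,  5.15097401e-01,  1.40976656e+00, -6.10989286e-06,
        1.21257139e+00,  5.92924833e-01]), 'qd': array([-0.00040687,  0.05428739,  0.04980283,  0.00028931, -0.01989517,
       -0.00073882]), 'effort': array([ 4.19671694e-02, -6.87377286e+01, -3.74122310e+01,  7.70985684e-02,
        3.29224337e-01,  1.30617325e-03]), 'eef_pos': array([ 484.78635035, -381.19831641,  134.20670524]), 'eef_rot': array([ 3.13814175e+00, -2.31829635e-03,  2.52152835e-01]), 'wrist_force': array([-0.22357602,  0.49051436, -1.78934453]), 'moment': array([-0.00280937,  0.02981002, -0.03487442]), 'finger_force': 39.995280504226685, 'finger_gap': 23.542001463322162}
```

View pics/w3.png

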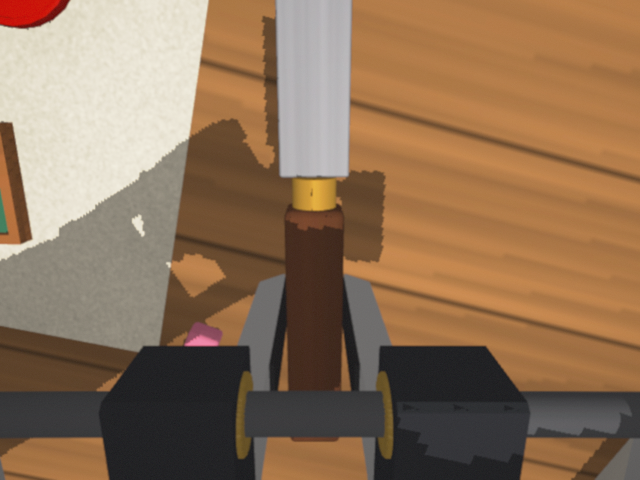

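The spatula hangs level in the grip, ferrule at (314,193), blade ahead. I carry it over to the mat at safe height.

Emit:
{"api": "jog_arm", "payload": {"series": [[0, 0.2, 0, 0, 0, -0.05, 1], [0, 0.5, 0, 0, 0, -0.1, 1], [0, 0.8, 0, 0, 0, -0.15, 1], [0, 1, 0, 0, 0, -0.19, 1]]}}

```text
clock: 4.38
eef_pos: [483.1, -257.8, 129.9]
eef_rot: [-3.14, 0.003, -0.05]
wrist_force: [0.1, 0.4, -1.0]
finger_gap: 23.6
finger_force: 40.0
```

Emit:
{"api": "jog_arm", "payload": {"series": [[0, 0.33, 0, 0, 0, 0, 1], [0, 0.67, 0, 0, 0, 0, 1], [0, 1, 0, 0, 0, 0, 1]]}}

```text
clock: 4.63
eef_pos: [482.9, -138.7, 130.2]
eef_rot: [-3.141, 0.003, -0.047]
wrist_force: [1.7, 0.4, -1.4]
finger_gap: 23.9
finger_force: 40.0
```

Emit:
{"api": "jog_arm", "payload": {"series": [[0, 0.33, 0, 0, 0, 0, 1], [0, 0.67, 0, 0, 0, 0, 1], [0, 1, 0, 0, 0, 0, 1]]}}

```text
clock: 4.88
eef_pos: [482.9, -18.7, 130.4]
eef_rot: [-3.141, 0.003, -0.047]
wrist_force: [0.5, 1.1, -0.4]
finger_gap: 23.5
finger_force: 40.0
```

Emit:
{"api": "jog_arm", "payload": {"series": [[0, 0.33, 0, 0, 0, 0, 1], [0, 0.67, 0, 0, 0, 0, 1], [0, 1, 0, 0, 0, 0, 1]]}}

```text
clock: 5.13
eef_pos: [482.9, 101.3, 130.4]
eef_rot: [3.141, 0.003, -0.046]
wrist_force: [1.5, -1.1, -1.3]
finger_gap: 23.8
finger_force: 40.0
```

Emit:
{"api": "jog_arm", "payload": {"series": [[0, 0.33, 0, 0, 0, 0, 1], [0, 0.67, 0, 0, 0, 0, 1], [0, 1, 0, 0, 0, 0, 1], [0, 1, 0, 0, 0, 0, 1], [0, 1, 0, 0, 0, 0, 1]]}}

```text
clock: 5.55
eef_pos: [483.0, 220.6, 130.1]
eef_rot: [3.14, 0.003, -0.043]
wrist_force: [1.0, -1.1, -1.8]
finger_gap: 23.8
finger_force: 40.0
```

```bash
python3 - <<'E'
from h import *
np.set_printoptions(precision=1,suppress=True)
L=lambda n:pickle.load(open(f'pics/{n}.pkl','rb'))
t,w=L('top0'),L('w3')
z=w['state']['eef_pos'][2]+8
a,b=plane(w,(315,207),z),plane(w,(315,438),z); print(a,b,np.linalg.norm(a-b),(a+b)/2-w['state']['eef_pos'])
c=shot('wrist','w4'); p=c['state']['eef_pos']; print(p,c['state']['eef_rot'])
c=shot('top','top1')
E
```

```text
[ 528.3 -370.   142.2] [ 424.2 -396.8  142.2] 107.51928837573386 [-8.6 -2.2  8. ]
[483.  220.6 130.1] [ 3.1  0.  -0. ]
```

View pics/w4.png

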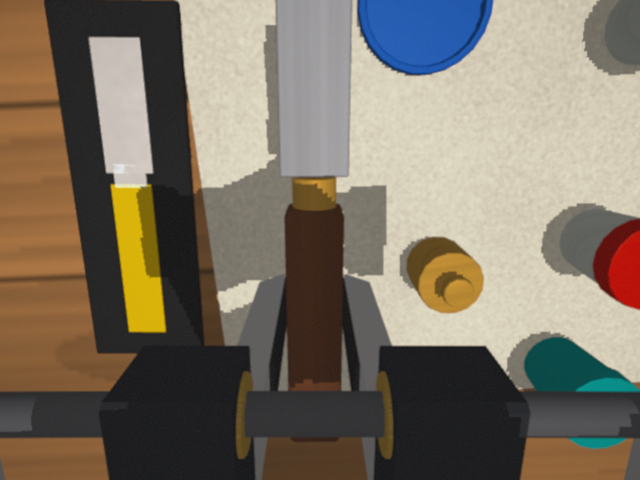

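The outline's yellow part spans (112,185), (152,185), (166,332), (128,332), and the white part is above it. The held spatula is beside it. The weight's knob is at (457,290).

```bash
python3 - <<'E'
from h import *
np.set_printoptions(precision=1,suppress=True)
L=lambda n:pickle.load(open(f'pics/{n}.pkl','rb'))
t,w=L('top0'),L('w4')
q=np.array([plane(w,p,6) for p in [(112,185),(152,185),(166,332),(128,332)]]);print(q,q.mean(0))
d=(q[0]+q[1]-q[2]-q[3])/2;print(np.linalg.norm(d),np.arctan2(d[1],d[0]))
q2=np.array([plane(w,p,6) for p in [(89,38),(140,38),(153,174),(105,174)]]).mean(0); d=q2-q.mean(0);print(q2,np.arctan2(d[1],d[0]))
print(np.array(plane(t,(171.5,267.4),6)),tri(t,(171.5,267.4),w,(139,255)))
z=w['state']['eef_pos'][2]+8
for v in (207,438): print(plane(w,(315,v),z)-w['state']['eef_pos'])
print('weight knob',plane(w,(457,288),56),plane(w,(446,273),40))
E
```

```text
[[521.3 360.    6. ]
 [520.1 332.3   6. ]
 [406.7 338.2   6. ]
 [408.  367.3   6. ]] [464.  349.4   6. ]
113.55566121734631 -0.05840096533474073
[571.4 344.5   6. ] -0.0462571100551117
[462.6 350.2   6. ] (array([464.7, 354.7,  -8.3]), np.float64(1.9293832064763299))
[44.8 -1.7  8. ]
[-62.9   3.    8. ]
weight knob [455.3 133.8  56. ] [459.1 136.   40. ]
```

Emit:
{"api": "jog_arm", "payload": {"series": [[-0.04, 0.33, 0, 0, 0, 0, 1], [-0.08, 0.67, 0, 0, 0, 0, 1], [-0.08, 1, 0, 0, 0, -0.003, 1], [-0.08, 1, 0, 0, 0, -0.003, 1]]}}

```text
clock: 5.98
eef_pos: [474.1, 342.9, 131.3]
eef_rot: [-3.141, 0.0, -0.05]
wrist_force: [-1.9, 0.0, -1.0]
finger_gap: 23.3
finger_force: 40.0
```

Emit:
{"api": "jog_arm", "payload": {"series": [[0, 0.075, -0.2, 0, 0, 0, 1], [0, 0.075, -0.45, 0, 0, 0, 1], [0, 0.075, -0.65, 0, 0, 0, 1], [0, 0.075, -0.8, 0, 0, 0, 1], [0, 0.075, -0.85, 0, 0, 0, 1], [0, 0.075, -0.85, 0, 0, 0, 1], [0, 0.075, -0.85, 0, 0, 0, 1]]}}

```text
clock: 6.57
eef_pos: [475.2, 347.7, 30.5]
eef_rot: [-3.141, -0.0, -0.052]
wrist_force: [0.2, 0.2, -1.7]
finger_gap: 23.5
finger_force: 40.0
```

```bash
python3 - <<'E'
from h import *
c=shot('wrist','w5'); p=c['state']; print(p['eef_pos'],p['eef_rot'])
E
```

```text
[475.23609499 347.67280803  30.54486514] [-3.14137092e+00 -4.11096720e-04 -5.22203128e-02]
```

View pics/w5.png

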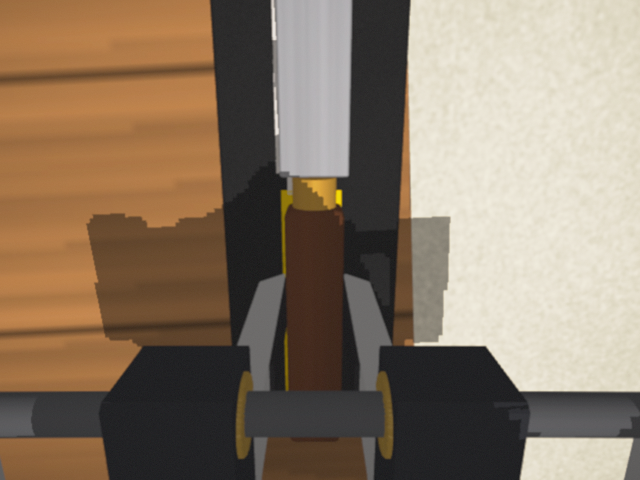

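The spatula hangs over its outline, with the yellow just showing on the left edge at (285,250). I lower it and let go.

Emit:
{"api": "jog_arm", "payload": {"series": [[-0.01, 0.01, -0.06, 0, 0, 0, 1], [-0.01, 0.01, -0.09, 0, 0, 0, 1], [-0.01, 0.01, -0.1, 0, 0, 0, 1], [-0.01, 0.01, -0.105, 0, 0, 0, 1], [-0.01, 0.01, -0.105, 0, 0, 0, 1], [-0.01, 0.01, -0.105, 0, 0, 0, 1]]}}

```text
clock: 7.12
eef_pos: [473.5, 349.6, 17.4]
eef_rot: [-3.141, -0.0, -0.051]
wrist_force: [-0.9, -0.9, -0.8]
finger_gap: 23.5
finger_force: 40.0
```

Emit:
{"api": "jog_arm", "payload": {"series": [[0, 0, 0, 0, 0, 0, 0.6], [0, 0, 0, 0, 0, 0, 0.3], [0, 0, 0, 0, 0, 0, 0], [0, 0, 0, 0, 0, 0, 0], [0, 0, 0, 0, 0, 0, 0], [0, 0, 0, 0, 0, 0, 0], [0, 0, 0, 0, 0, 0, 0], [0, 0, 0, 0, 0, 0, 0]]}}

```text
clock: 7.78
eef_pos: [473.4, 349.5, 17.2]
eef_rot: [-3.142, -0.0, -0.051]
wrist_force: [-0.8, -0.1, -1.0]
finger_gap: 73.4
finger_force: 0.0
```

Emit:
{"api": "jog_arm", "payload": {"series": [[0, 0, 0.2, 0, 0, 0, 0], [0, 0, 0.4, 0, 0, 0, 0], [0, 0, 0.7, 0, 0, 0, 0], [0, 0, 1, 0, 0, 0, 0], [0, 0, 1, 0, 0, 0, 0]]}}

```text
clock: 8.2
eef_pos: [475.6, 351.0, 144.5]
eef_rot: [-3.136, -0.008, -0.051]
wrist_force: [0.5, 0.1, 1.9]
finger_gap: 93.7
finger_force: 0.0
```

Emit:
{"api": "jog_arm", "payload": {"series": [[-0.15, -0.33, 0.2, 0, 0, 0, 0], [-0.3, -0.67, 0.4, 0, 0, 0, 0], [-0.4, -1, 0.5, 0, 0, 0.03, 0], [-0.4, -1, 0.5, 0, 0, 0.03, 0], [-0.4, -1, 0.5, 0, 0, 0.03, 0]]}}

```text
clock: 8.62
eef_pos: [425.2, 227.4, 199.1]
eef_rot: [-3.141, -0.003, -0.006]
wrist_force: [0.5, 0.6, 1.4]
finger_gap: 94.0
finger_force: 0.0
```

```bash
python3 - <<'E'
from h import *
c=shot('wrist','w6'); p=c['state']; print(p['eef_pos'],p['eef_rot'],p['finger_gap'])
E
```

```text
[425.18703169 227.4355686  199.09111265] [-3.14062466e+00 -2.86481979e-03 -5.73494974e-03] 93.98694523432574
```

View pics/w6.png

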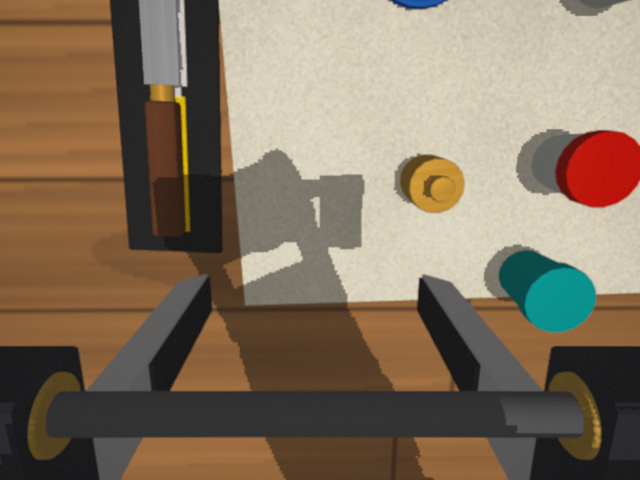

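The spatula lies on the outline, handle (163,100) to (167,235). Weight knob at (441,187), red lid top about (600,168).

```bash
python3 - <<'E'
from h import *
np.set_printoptions(precision=1,suppress=True)
L=lambda n:pickle.load(open(f'pics/{n}.pkl','rb'))
t,w4,w=L('top0'),L('w4'),L('w6')
a,b=plane(w,(164,100),26),plane(w,(167,235),26); d=a-b; print('handle',(a+b)/2,np.linalg.norm(d),np.arctan2(d[1],d[0]))
print('knob',plane(w,(441,187),56),tri(w4,(458,287),w,(441,187)))
ut,_=blob(t,'brass',(250,255,280,283)); u,k=blob(w,'brass',(390,140,475,225)); print('body',u,cv2.minEnclosingCircle(k),plane(w,u,40),tri(t,ut,w,u))
u,k=blob(w,'red',(545,120,640,215)); print('red',u,plane(w,(600,168),62))
E
```

```text
handle [463.  347.5  26. ] 108.29784770418128 -0.07779923382307843
knob [453.  133.8  56. ] (array([451.4, 130.2,  45.7]), np.float64(1.0050678958081822))
body (432.10874095868576, 183.0801152384455) ((431.634765625, 183.0673828125), 31.948562622070312) [453.5 136.2  40. ] (array([451.2, 132.4,  26.1]), np.float64(0.43945330437940894))
red (603.497687535251, 168.8912201541643) [466.9  22.9  62. ]
```

Emit:
{"api": "jog_arm", "payload": {"series": [[0.11, -0.33, 0, 0, 0, 0, 0], [0.22, -0.67, -0.1, 0, 0, 0.004, 0], [0.22, -0.785, -0.4, 0, 0, 0.004, 0], [0.22, -0.785, -0.7, 0, 0, 0.004, 0], [0.22, -0.785, -0.8, 0, 0, 0.004, 0], [0.22, -0.785, -0.8, 0, 0, 0.004, 0], [0.22, -0.785, -0.8, 0, 0, 0.004, 0]]}}

```text
clock: 9.25
eef_pos: [451.9, 135.9, 100.9]
eef_rot: [3.141, 0.001, 0.003]
wrist_force: [-0.5, -0.8, 0.3]
finger_gap: 94.0
finger_force: 0.0
```

```bash
python3 - <<'E'
from h import *
np.set_printoptions(precision=1,suppress=True)
w=shot('wrist','w7'); p=w['state']; print(p['eef_pos'],p['eef_rot'])
u,k=blob(w,'brass',(215,150,415,400)); print(u,cv2.boundingRect(k),plane(w,u,48))
E
```

```text
[451.9 135.9 100.9] [3.1 0.  0. ]
(321.3538699581531, 251.83271793789777) (285, 210, 74, 83) [458.6 132.5  48. ]
```

View pics/w7.png

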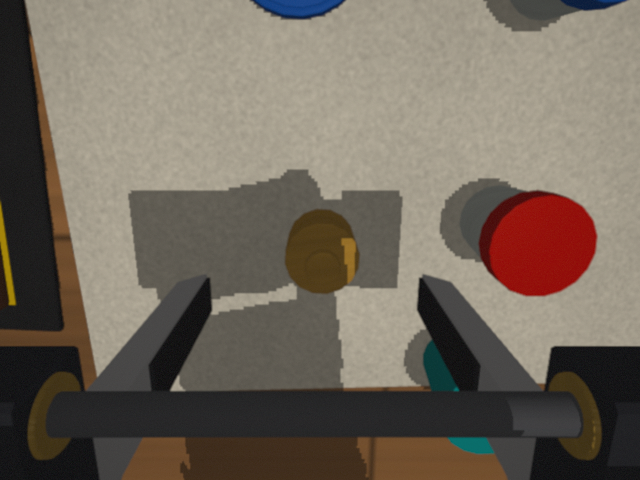

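The weight is seen at (321,252), body centre about x 452, y 132.5. It sits slightly right of the finger centre at 315, so I shift y by -3 mm. The red tin and the turquoise one are clear of the right finger.

Emit:
{"api": "jog_arm", "payload": {"grip_force": 50, "series": [[0, -0.03, -0.25, 0, 0, 0, 0], [0, -0.03, -0.5, 0, 0, 0, 0], [0, -0.03, -0.7, 0, 0, 0, 0], [0, -0.03, -0.725, 0, 0, 0, 0], [0, -0.03, -0.725, 0, 0, 0, 1], [0, -0.03, -0.725, 0, 0, 0, 1], [0, -0.03, -0.725, 0, 0, 0, 1], [0, -0.03, -0.725, 0, 0, 0, 1]]}}

```text
clock: 9.97
eef_pos: [452.7, 132.1, 15.8]
eef_rot: [-3.141, -0.003, 0.002]
wrist_force: [0.2, -0.8, -0.3]
finger_gap: 70.7
finger_force: 0.0
```

Emit:
{"api": "jog_arm", "payload": {"series": [[0, 0, 0, 0, 0, 0, 1], [0, 0, 0, 0, 0, 0, 1], [0, 0, 0, 0, 0, 0, 1], [0, 0, 0, 0, 0, 0, 1], [0, 0, 0, 0, 0, 0, 1], [0, 0, 0, 0, 0, 0, 1]]}}

```text
clock: 10.47
eef_pos: [451.8, 131.7, 14.4]
eef_rot: [3.142, -0.0, 0.002]
wrist_force: [-1.2, -1.2, 4.3]
finger_gap: 43.1
finger_force: 50.0
```

The grip holds, but the fingertips would sit level with the box rim when released. I regrip 6 mm higher.

Emit:
{"api": "jog_arm", "payload": {"series": [[0, 0, 0, 0, 0, 0, 0.4], [0, 0, 0, 0, 0, 0, 0.4], [0, 0, 0.02, 0, 0, 0, 0.4], [0, 0, 0.055, 0, 0, 0, 0.4], [0, 0, 0.055, 0, 0, 0, 0.4], [0, 0, 0.055, 0, 0, 0, 1], [0, 0, 0.055, 0, 0, 0, 1], [0, 0, 0.055, 0, 0, 0, 1]]}}

```text
clock: 11.13
eef_pos: [451.8, 131.7, 20.8]
eef_rot: [3.142, -0.0, 0.002]
wrist_force: [-0.3, -1.0, 2.2]
finger_gap: 42.9
finger_force: 50.0
```

Emit:
{"api": "jog_arm", "payload": {"series": [[0, 0, 0, 0, 0, 0, 1], [0, 0, 0, 0, 0, 0, 1], [0, 0, 0, 0, 0, 0, 1], [0, 0, 0, 0, 0, 0, 1]]}}

```text
clock: 11.47
eef_pos: [451.8, 131.7, 20.8]
eef_rot: [3.142, 0.0, 0.002]
wrist_force: [-0.9, -1.0, 1.7]
finger_gap: 43.0
finger_force: 50.0
```

Emit:
{"api": "jog_arm", "payload": {"series": [[0, 0, 0.05, 0, 0, 0, 1], [0, 0, 0.2, 0, 0, 0, 1], [0, 0, 0.4, 0, 0, 0, 1], [0, 0, 0.7, 0, 0, 0, 1], [0, 0, 0.9, 0, 0, 0, 1], [0, 0, 0.9, 0, 0, 0, 1], [0, 0, 0.9, 0, 0, 0, 1]]}}

```text
clock: 12.05
eef_pos: [451.8, 131.8, 129.1]
eef_rot: [-3.141, -0.001, 0.002]
wrist_force: [-0.6, -0.5, -6.3]
finger_gap: 42.6
finger_force: 50.0
```

Emit:
{"api": "jog_arm", "payload": {"series": [[0, -0.25, 0, 0, 0, 0, 1], [0, -0.5, 0, 0, 0, 0, 1], [0, -0.75, 0, 0, 0, 0, 1], [0, -1, 0, 0, 0, 0, 1]]}}

```text
clock: 12.38
eef_pos: [450.4, 10.6, 126.6]
eef_rot: [-3.141, 0.004, 0.003]
wrist_force: [0.6, -0.3, -4.1]
finger_gap: 43.3
finger_force: 50.0
```

Emit:
{"api": "jog_arm", "payload": {"series": [[0.02, -0.25, 0, 0, 0, 0, 1], [0.03, -0.5, 0, 0, 0, 0, 1], [0.03, -0.75, 0, 0, 0, 0, 1], [0.03, -1, 0, 0, 0, 0, 1]]}}

```text
clock: 12.72
eef_pos: [454.1, -109.4, 126.6]
eef_rot: [-3.14, 0.004, 0.002]
wrist_force: [0.7, -0.0, -4.7]
finger_gap: 42.8
finger_force: 50.0
```

Emit:
{"api": "jog_arm", "payload": {"series": [[0, -0.1, 0, 0, 0, 0, 1], [0, -0.185, -0.1, 0, 0, 0, 1], [0, -0.185, -0.3, 0, 0, 0, 1], [0, -0.185, -0.5, 0, 0, 0, 1], [0, -0.185, -0.6, 0, 0, 0, 1], [0, -0.185, -0.6, 0, 0, 0, 1], [0, -0.185, -0.6, 0, 0, 0, 1]]}}

```text
clock: 13.3
eef_pos: [454.5, -130.0, 55.6]
eef_rot: [-3.14, 0.003, 0.002]
wrist_force: [-0.1, -0.4, -4.4]
finger_gap: 43.0
finger_force: 50.0
```

```bash
python3 - <<'E'
from h import *
np.set_printoptions(precision=1,suppress=True)
w=shot('wrist','w8'); p=w['state']; print(p['eef_pos'],p['eef_rot'])
u,k=blob(w,'brass',(215,150,415,400)); print(u,cv2.boundingRect(k),plane(w,u,48))
E
```

```text
[ 454.5 -130.    55.6] [-3.1  0.   0. ]
(313.29010992428124, 309.9243745821478) (258, 245, 111, 127) [ 448. -129.   48.]
```

View pics/w8.png

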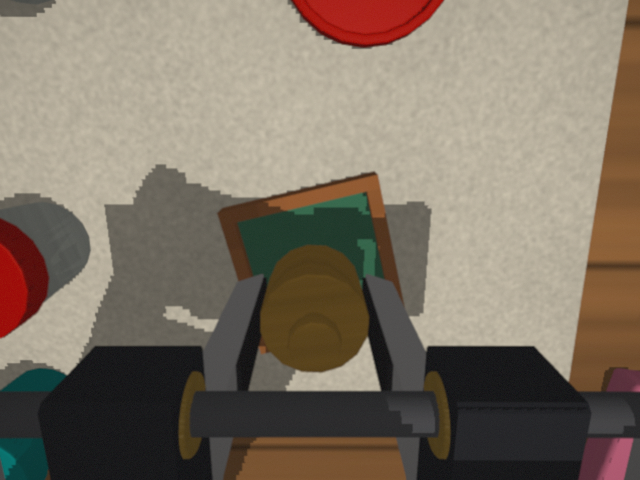

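The box's rim corners show at (220,212), (377,174) and (265,352). I check its centre from the diagonal before lowering.

```bash
python3 - <<'E'
from h import *
w=pickle.load(open('pics/w8.pkl','rb'))
a,b,c=[plane(w,p,14) for p in [(220,212),(377,174),(265,352)]]; print(a,b,c,(b+c)/2,np.linalg.norm(a-b))
E
```

```text
[486.06503976 -81.24856343  14.        ] [ 505.59016792 -160.51344283   14.        ] [ 405.63093533 -101.83552521   14.        ] [ 455.61055163 -131.17448402   14.        ] 81.63425590271788
```

Emit:
{"api": "jog_arm", "payload": {"series": [[0.01, -0.01, -0.1, 0, 0, 0, 1], [0.01, -0.01, -0.18, 0, 0, 0, 1], [0.01, -0.01, -0.22, 0, 0, 0, 1], [0.01, -0.01, -0.235, 0, 0, 0, 1], [0.01, -0.01, -0.235, 0, 0, 0, 1], [0.01, -0.01, -0.235, 0, 0, 0, 1], [0.01, -0.01, -0.235, 0, 0, 0, 1]]}}

```text
clock: 13.93
eef_pos: [456.8, -131.7, 29.1]
eef_rot: [3.141, -0.001, 0.002]
wrist_force: [-0.2, -0.1, -4.1]
finger_gap: 43.4
finger_force: 50.0
```

Emit:
{"api": "jog_arm", "payload": {"series": [[0, 0, -0.01, 0, 0, 0, 1], [0, 0, -0.015, 0, 0, 0, 1], [0, 0, -0.015, 0, 0, 0, 1], [0, 0, -0.015, 0, 0, 0, 1]]}}

```text
clock: 14.27
eef_pos: [456.9, -131.8, 27.8]
eef_rot: [3.141, -0.001, 0.002]
wrist_force: [-4.3, 0.8, 8.2]
finger_gap: 43.1
finger_force: 50.0
```

Emit:
{"api": "jog_arm", "payload": {"series": [[0, 0, 0, 0, 0, 0, 0.45], [0, 0, 0, 0, 0, 0, 0.3], [0, 0, 0, 0, 0, 0, 0], [0, 0, 0, 0, 0, 0, 0], [0, 0, 0, 0, 0, 0, 0], [0, 0, 0, 0, 0, 0, 0], [0, 0, 0, 0, 0, 0, 0]]}}

```text
clock: 14.85
eef_pos: [456.6, -131.7, 26.8]
eef_rot: [3.142, 0.0, 0.002]
wrist_force: [-0.9, -0.6, 0.3]
finger_gap: 86.4
finger_force: 0.0
```

Emit:
{"api": "jog_arm", "payload": {"series": [[0, 0, 0.2, 0, 0, 0, 0], [0, 0, 0.4, 0, 0, 0, 0], [0, 0, 0.7, 0, 0, 0, 0], [0, 0, 1, 0, 0, 0, 0], [0, 0, 1, 0, 0, 0, 0]]}}

```text
clock: 15.27
eef_pos: [459.0, -132.5, 153.1]
eef_rot: [3.138, -0.009, 0.002]
wrist_force: [0.0, -0.9, 1.7]
finger_gap: 93.9
finger_force: 0.0
```

Emit:
{"api": "jog_arm", "payload": {"series": [[-0.1, 0.33, 0, 0, 0, 0, 0], [-0.2, 0.67, 0, 0, 0, 0, 0], [-0.2, 1, 0, 0, 0, 0, 0], [-0.2, 1, 0, 0, 0, 0, 0], [-0.2, 1, 0, 0, 0, 0, 0]]}}

```text
clock: 15.68
eef_pos: [432.5, -10.2, 146.9]
eef_rot: [3.142, -0.0, 0.006]
wrist_force: [-0.4, -0.0, -0.7]
finger_gap: 93.8
finger_force: 0.0
```

```bash
python3 - <<'E'
from h import *
np.set_printoptions(precision=1,suppress=True)
t=pickle.load(open('pics/top0.pkl','rb'))
w=shot('wrist','w9'); p=w['state']; print(p['eef_pos'],p['eef_rot'])
E
```

```text
[432.5 -10.2 146.9] [ 3.1 -0.   0. ]
```

View pics/w9.png

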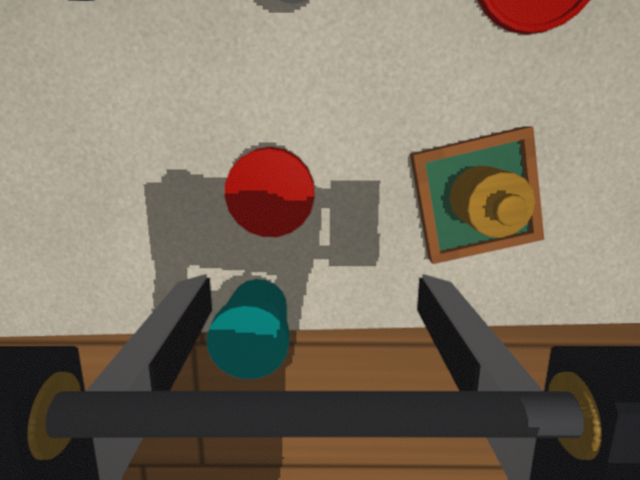

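The weight stands in the box (knob at (514,208)). The red lid is at (270,191), and the turquoise one is nearer at (248,340).

```bash
sed -i 's/(0,130,110),(6/(0,130,60),(6/;s/(174,130,110)/(174,130,60)/' h.py; python3 - <<'E'
from h import *
np.set_printoptions(precision=1,suppress=True)
L=lambda n:pickle.load(open(f'pics/{n}.pkl','rb'))
t,w,w6=L('top0'),L('w9'),L('w6')
u,k=blob(w,'red',(215,135,325,245)); ut,_=blob(t,'red',(295,240,335,280)); 
print(u,cv2.minEnclosingCircle(k),plane(w,u,60),plane(t,ut,58),tri(t,ut,w,u))
print('weight',plane(w,(513,208),63))
E
```

```text
(269.2565428109855, 191.7893645665051) ((269.142333984375, 191.99681091308594), 45.49159240722656) [466.7  18.   60. ] [465.   18.5  58. ] (array([465.5,  18.6,  53.7]), np.float64(0.14124068363238032))
weight [ 457.9 -130.7   63. ]
```

Emit:
{"api": "jog_arm", "payload": {"grip_force": 25, "series": [[0.275, 0.24, -0.1, 0, 0, -0.004, 0], [0.275, 0.24, -0.35, 0, 0, -0.004, 0], [0.275, 0.24, -0.6, 0, 0, -0.004, 0], [0.275, 0.24, -0.8, 0, 0, -0.004, 0], [0.275, 0.24, -0.85, 0, 0, -0.004, 0], [0.275, 0.24, -0.85, 0, 0, -0.004, 0], [0.275, 0.24, -0.85, 0, 0, -0.004, 1], [0.275, 0.24, -0.85, 0, 0, -0.004, 1]]}}

```text
clock: 16.4
eef_pos: [466.5, 16.6, 46.3]
eef_rot: [3.142, -0.002, -0.005]
wrist_force: [0.3, -0.5, 1.0]
finger_gap: 84.1
finger_force: 0.0
```

Emit:
{"api": "jog_arm", "payload": {"series": [[0, 0, 0, 0, 0, 0, 1], [0, 0, 0, 0, 0, 0, 1], [0, 0, 0, 0, 0, 0, 1], [0, 0, 0, 0, 0, 0, 1], [0, 0, 0, 0, 0, 0, 1], [0, 0, 0, 0, 0, 0, 1], [0, 0, 0, 0, 0, 0, 1]]}}

```text
clock: 16.98
eef_pos: [465.8, 17.2, 45.2]
eef_rot: [-3.142, -0.001, -0.004]
wrist_force: [-0.2, 1.1, 5.8]
finger_gap: 55.4
finger_force: 25.0
```

Emit:
{"api": "jog_arm", "payload": {"series": [[0, 0, 0.05, 0, 0, 0, 1], [0, 0, 0.2, 0, 0, 0, 1], [0, 0, 0.45, 0, 0, 0, 1], [0, 0, 0.7, 0, 0, 0, 1], [0, 0, 0.8, 0, 0, 0, 1], [0, 0, 0.8, 0, 0, 0, 1]]}}

```text
clock: 17.48
eef_pos: [466.6, 17.1, 143.6]
eef_rot: [3.141, -0.005, -0.004]
wrist_force: [-0.1, -0.9, -1.0]
finger_gap: 55.6
finger_force: 25.0
```

Emit:
{"api": "jog_arm", "payload": {"series": [[0.18, -0.22, 0, 0, 0, 0, 1], [0.36, -0.44, 0, 0, 0, 0, 1], [0.53, -0.66, 0, 0, 0, 0, 1], [0.6, -0.8, 0, 0, 0, 0, 1], [0.6, -0.8, 0, 0, 0, 0, 1], [0.6, -0.8, 0, 0, 0, 0, 1]]}}

```text
clock: 17.98
eef_pos: [536.9, -79.3, 139.1]
eef_rot: [-3.141, 0.003, -0.005]
wrist_force: [0.1, 0.7, -1.7]
finger_gap: 55.3
finger_force: 25.0
```

```bash
python3 - <<'E'
from h import *
np.set_printoptions(precision=1,suppress=True)
L=lambda n:pickle.load(open(f'pics/{n}.pkl','rb'))
t=L('top0'); w=shot('wrist','w10'); p=w['state']; print(p['eef_pos'],p['eef_rot'],p['finger_gap'],p['wrist_force'])
hsv=cv2.cvtColor(w['frame'],cv2.COLOR_RGB2HSV); m=sum(cv2.inRange(hsv,*map(np.array,r)) for r in RNG['red'])
for k in cv2.findContours(m,0,1)[0]:
    if cv2.contourArea(k)>300: print(cv2.boundingRect(k),cv2.contourArea(k))
E
```

```text
[536.9 -79.3 139.1] [-3.1  0.  -0. ] 55.263527964786604 [ 0.1  0.7 -1.7]
(246, 245, 137, 135) 14237.5
(362, 63, 122, 125) 11686.5
```

View pics/w10.png

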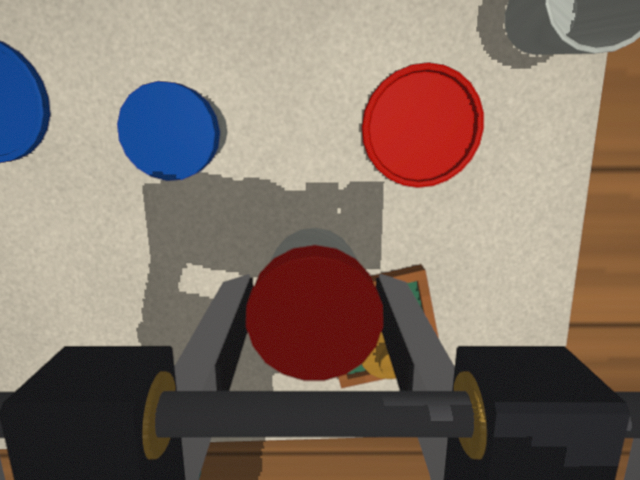

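The red saucer is at (422,125), clear of the open tin near (600,10). The held red lid is at (315,312), and the blue lid top is at about (168,131).

```bash
python3 - <<'E'
from h import *
np.set_printoptions(precision=1,suppress=True)
L=lambda n:pickle.load(open(f'pics/{n}.pkl','rb'))
t,w=L('top0'),L('w10')
u,k=blob(w,'red',(340,40,500,220)); ut,_=blob(t,'red',(360,175,415,230)); print(u,plane(w,u,9),plane(t,ut,9),tri(t,ut,w,u))
q=np.array([plane(w,p,10) for p in [(422,63),(422,188),(362,125),(484,125)]]); print(q, (q[0]+q[1])/2,(q[2]+q[3])/2)
u,k=blob(w,'blue',(100,70,235,190)); ut,_=blob(t,'blue',(300,180,340,220)); print('blue',u,plane(w,u,60),plane(t,ut,58),tri(t,ut,w,u))
e=cv2.fitEllipse(k);print(e)
a=w['state']['eef_pos']; print('held lid rel',plane(w,(314.5,312.5),a[2]+17)-a)
E
```

```text
(422.48600236740396, 124.67482422738487) [ 609.2 -153.1    9. ] [ 607.  -152.8    9. ] (array([ 608.7, -154.1,    2.7]), np.float64(1.3384791630490644))
[[ 648.3 -150.1   10. ]
 [ 565.7 -155.3   10. ]
 [ 609.3 -111.7   10. ]
 [ 608.7 -194.7   10. ]] [ 607.  -152.7   10. ] [ 609.  -153.2   10. ]
blue (167.9112541319148, 130.24914078063088) [608.2   4.2  60. ] [606.7   6.   58. ] (array([607.8,   6.1,  53.7]), np.float64(0.46561001328185503))
((167.9295654296875, 130.27825927734375), (94.01797485351562, 103.17915344238281), 123.54197692871094)
held lid rel [ 4.3  0.4 17. ]
```

Emit:
{"api": "jog_arm", "payload": {"series": [[0.2, -0.2, 0, 0, 0, 0, 1], [0.4, -0.42, 0, 0, 0, 0, 1], [0.585, -0.615, 0, 0, 0, 0, 1], [0.585, -0.615, -0.2, 0, 0, 0, 1], [0.585, -0.615, -0.45, 0, 0, 0, 1], [0.585, -0.615, -0.65, 0, 0, 0, 1], [0.585, -0.615, -0.69, 0, 0, 0, 1], [0.585, -0.615, -0.69, 0, 0, 0, 1]]}}

```text
clock: 18.7
eef_pos: [606.7, -151.5, 56.5]
eef_rot: [-3.14, 0.003, -0.003]
wrist_force: [-0.6, 0.1, -1.1]
finger_gap: 55.6
finger_force: 25.0
```

Emit:
{"api": "jog_arm", "payload": {"series": [[0, 0, -0.02, 0, 0, 0, 1], [0, 0, -0.03, 0, 0, 0, 1], [0, 0, -0.03, 0, 0, 0, 1], [0, 0, -0.03, 0, 0, 0, 1], [0, 0, -0.03, 0, 0, 0, 1]]}}

```text
clock: 19.12
eef_pos: [608.0, -152.7, 55.2]
eef_rot: [3.141, -0.001, -0.004]
wrist_force: [-0.2, 0.2, -1.7]
finger_gap: 55.1
finger_force: 25.0
```

Still about 6 mm above the floor, so I lower to 49.

Emit:
{"api": "jog_arm", "payload": {"series": [[0, 0, -0.02, 0, 0, 0, 1], [0, 0, -0.035, 0, 0, 0, 1], [0, 0, -0.045, 0, 0, 0, 1], [0, 0, -0.05, 0, 0, 0, 1], [0, 0, -0.05, 0, 0, 0, 1], [0, 0, -0.05, 0, 0, 0, 1]]}}

```text
clock: 19.62
eef_pos: [608.1, -152.7, 49.3]
eef_rot: [3.141, -0.001, -0.004]
wrist_force: [-2.4, 1.6, 6.9]
finger_gap: 55.7
finger_force: 25.0
```

Emit:
{"api": "jog_arm", "payload": {"series": [[0, 0, 0, 0, 0, 0, 0.35], [0, 0, 0, 0, 0, 0, 0.25], [0, 0, 0, 0, 0, 0, 0.15], [0, 0, 0, 0, 0, 0, 0.15], [0, 0, 0, 0, 0, 0, 0.15], [0, 0, 0, 0, 0, 0, 0.15]]}}

```text
clock: 20.12
eef_pos: [607.7, -152.7, 48.3]
eef_rot: [-3.142, 0.0, -0.004]
wrist_force: [0.2, 0.1, -0.0]
finger_gap: 79.8
finger_force: 0.0
```

Emit:
{"api": "jog_arm", "payload": {"series": [[0, 0, 0.2, 0, 0, 0, 0.15], [0, 0, 0.4, 0, 0, 0, 0.15], [0, 0, 0.7, 0, 0, 0, 0.15], [0, 0.2, 0.8, 0, 0, 0, 0.1], [0, 0.5, 0.8, 0, 0, 0, 0], [0, 0.8, 0.8, 0, 0, 0, 0], [0, 0.95, 0.8, 0, 0, 0, 0], [0, 0.95, 0.8, 0, 0, 0, 0]]}}

```text
clock: 20.78
eef_pos: [607.7, -35.3, 144.6]
eef_rot: [-3.141, -0.0, -0.001]
wrist_force: [-0.6, -0.1, 0.3]
finger_gap: 93.8
finger_force: 0.0
```

```bash
python3 - <<'E'
from h import *
np.set_printoptions(precision=1,suppress=True)
L=lambda n:pickle.load(open(f'pics/{n}.pkl','rb'))
t=L('top0'); w=shot('wrist','w11'); p=w['state']; print(p['eef_pos'],p['eef_rot'],p['finger_gap'])
t2=shot('top','top2')
hsv=cv2.cvtColor(w['frame'],cv2.COLOR_RGB2HSV)
for c in('red','blue'):
  m=sum(cv2.inRange(hsv,*map(np.array,r)) for r in RNG[c])
  for k in cv2.findContours(m,0,1)[0]:
    if cv2.contourArea(k)>300: M=cv2.moments(k);u=(M['m10']/M['m00'],M['m01']/M['m00']); print(c,cv2.boundingRect(k),cv2.contourArea(k),u,plane(w,u,60),plane(w,u,9))
E
```

```text
[607.7 -35.3 144.6] [-3.1 -0.  -0. ] 93.80346264121899
red (416, 170, 133, 120) 11667.0 (481.8836747521499, 230.22420787977484) [ 618.1 -138.7   60. ] [ 604.4 -159.5    9. ]
blue (208, 201, 87, 86) 5753.5 (251.127922134353, 243.8274094029721) [609.4   4.9  60. ] [593.9  12.8   9. ]
blue (10, 144, 119, 111) 10042.0 (68.94134634534953, 198.51253070437494) [638.3 114.2  60. ] [628.6 144.    9. ]
```

Emit:
{"api": "jog_arm", "payload": {"series": [[0, 0.34, 0, 0, 0, 0, 0], [0, 0.34, -0.2, 0, 0, 0, 0], [0, 0.34, -0.5, 0, 0, 0, 0], [0, 0.34, -0.75, 0, 0, 0, 0], [0, 0.34, -0.83, 0, 0, 0, 0], [0, 0.34, -0.83, 0, 0, 0, 0], [0, 0.34, -0.83, 0, 0, 0, 1], [0, 0.34, -0.83, 0, 0, 0, 1]]}}

```text
clock: 21.55
eef_pos: [608.9, 1.5, 46.9]
eef_rot: [3.141, -0.003, -0.005]
wrist_force: [1.1, -0.0, 0.1]
finger_gap: 83.8
finger_force: 0.0
```

Emit:
{"api": "jog_arm", "payload": {"series": [[0, 0, 0, 0, 0, 0, 1], [0, 0, 0, 0, 0, 0, 1], [0, 0, 0, 0, 0, 0, 1], [0, 0, 0, 0, 0, 0, 1], [0, 0, 0, 0, 0, 0, 1], [0, 0, 0, 0, 0, 0, 1], [0, 0, 0, 0, 0, 0, 1]]}}

```text
clock: 22.13
eef_pos: [608.1, 2.3, 45.4]
eef_rot: [-3.141, -0.001, -0.004]
wrist_force: [-0.2, 2.5, 6.0]
finger_gap: 55.1
finger_force: 25.0
```

Emit:
{"api": "jog_arm", "payload": {"series": [[0, 0, 0.05, 0, 0, 0, 1], [0, 0, 0.2, 0, 0, 0, 1], [0, 0, 0.45, 0, 0, 0, 1], [0, 0, 0.7, 0, 0, 0, 1], [0, 0, 0.8, 0, 0, 0, 1], [0, 0, 0.8, 0, 0, 0, 1]]}}

```text
clock: 22.63
eef_pos: [608.9, 2.0, 143.7]
eef_rot: [3.141, -0.005, -0.004]
wrist_force: [0.6, 0.3, -2.6]
finger_gap: 54.7
finger_force: 25.0
```

Emit:
{"api": "jog_arm", "payload": {"series": [[0, 0.25, 0, 0, 0, 0, 1], [0, 0.5, 0, 0, 0, 0, 1], [0, 0.7, 0, 0, 0, 0, 1], [0, 0.7, 0, 0, 0, 0, 1], [0, 0.7, 0, 0, 0, 0, 1]]}}

```text
clock: 23.05
eef_pos: [607.0, 86.9, 138.7]
eef_rot: [3.141, 0.003, -0.002]
wrist_force: [-0.1, -0.2, -1.4]
finger_gap: 55.2
finger_force: 25.0
```

```bash
python3 - <<'E'
from h import *
np.set_printoptions(precision=1,suppress=True)
L=lambda n:pickle.load(open(f'pics/{n}.pkl','rb'))
t=L('top0'); w=shot('wrist','w12'); p=w['state']; print(p['eef_pos'],p['eef_rot'],p['finger_gap'])
ut,_=blob(t,'blue',(235,175,285,220))
hsv=cv2.cvtColor(w['frame'],cv2.COLOR_RGB2HSV)
m=sum(cv2.inRange(hsv,*map(np.array,r)) for r in RNG['blue'])
for k in cv2.findContours(m,0,1)[0]:
    if cv2.contourArea(k)>300: M=cv2.moments(k);u=(M['m10']/M['m00'],M['m01']/M['m00']); print(cv2.boundingRect(k),cv2.contourArea(k),u,plane(w,u,9),tri(t,ut,w,u))
E
```

```text
[607.   86.9 138.7] [ 3.1  0.  -0. ] 55.20995836160158
(246, 247, 137, 134) 14072.5 (313.93528749925974, 314.07782317759217) [537.7  87.8   9. ] (array([598. , 109.9, 138.6]), np.float64(45.14946594187913))
(176, 143, 115, 113) 9981.0 (233.04712286678017, 198.95245967337942) [628.4 145.5   9. ] (array([627. , 146.9,   1.8]), np.float64(0.1416123502353366))
```

Emit:
{"api": "jog_arm", "payload": {"series": [[0.08, 0.25, 0, 0, 0, 0, 1], [0.16, 0.49, 0, 0, 0, 0, 1], [0.16, 0.49, -0.15, 0, 0, 0, 1], [0.16, 0.49, -0.4, 0, 0, 0, 1], [0.16, 0.49, -0.6, 0, 0, 0, 1], [0.16, 0.49, -0.7, 0, 0, 0, 1], [0.16, 0.49, -0.7, 0, 0, 0, 1], [0.16, 0.49, -0.7, 0, 0, 0, 1]]}}

```text
clock: 23.77
eef_pos: [627.1, 144.2, 57.0]
eef_rot: [3.141, 0.0, -0.005]
wrist_force: [0.4, 0.0, -2.4]
finger_gap: 54.6
finger_force: 25.0
```

Emit:
{"api": "jog_arm", "payload": {"series": [[0, 0, 0, 0, 0, 0, 1], [0, 0, 0, 0, 0, 0, 1], [0, 0, 0, 0, 0, 0, 1]]}}

```text
clock: 24.02
eef_pos: [627.6, 144.9, 58.2]
eef_rot: [-3.141, -0.002, -0.004]
wrist_force: [-0.0, -0.1, -1.6]
finger_gap: 54.8
finger_force: 25.0
```

Target height is about 49.2, which is 9 mm down.

Emit:
{"api": "jog_arm", "payload": {"series": [[0, 0, -0.03, 0, 0, 0, 1], [0, 0, -0.05, 0, 0, 0, 1], [0, 0, -0.065, 0, 0, 0, 1], [0, 0, -0.075, 0, 0, 0, 1], [0, 0, -0.075, 0, 0, 0, 1], [0, 0, -0.075, 0, 0, 0, 1]]}}

```text
clock: 24.52
eef_pos: [627.5, 145.0, 49.4]
eef_rot: [-3.141, -0.002, -0.004]
wrist_force: [-4.1, -1.5, 12.8]
finger_gap: 54.5
finger_force: 25.0
```

Emit:
{"api": "jog_arm", "payload": {"series": [[0, 0, 0, 0, 0, 0, 0.35], [0, 0, 0, 0, 0, 0, 0.25], [0, 0, 0, 0, 0, 0, 0.15], [0, 0, 0, 0, 0, 0, 0.15], [0, 0, 0, 0, 0, 0, 0.15], [0, 0, 0, 0, 0, 0, 0.15]]}}

```text
clock: 25.02
eef_pos: [626.9, 144.9, 47.7]
eef_rot: [3.142, 0.0, -0.004]
wrist_force: [0.3, -0.4, 0.1]
finger_gap: 80.4
finger_force: 0.0
```

Emit:
{"api": "jog_arm", "payload": {"series": [[0, 0, 0.2, 0, 0, 0, 0.15], [0, 0, 0.4, 0, 0, 0, 0.15], [0, 0, 0.7, 0, 0, 0, 0.15], [-0.2, -0.2, 1, 0, 0, 0, 0.15], [-0.5, -0.2, 1, 0, 0, 0, 0.15], [-0.8, -0.2, 1, 0, 0, 0, 0.15], [-1, -0.2, 1, 0, 0, 0, 0.15], [-1, -0.2, 1, 0, 0, 0, 0.15]]}}

```text
clock: 25.68
eef_pos: [503.8, 121.0, 168.4]
eef_rot: [-3.142, 0.0, -0.003]
wrist_force: [0.2, 0.8, 0.4]
finger_gap: 80.1
finger_force: 0.0
```

Emit:
{"api": "jog_arm", "payload": {"series": [[-0.3, -0.2, 0.3, 0, 0, 0, 0.15], [-0.6, -0.4, 0.6, 0, 0, 0, 0.15], [-0.9, -0.6, 0.6, 0, 0, 0, 0.15], [-1, -0.6, 0.6, 0, 0, 0, 0.15], [-1, -0.6, 0.6, 0, 0, 0, 0.15], [-1, -0.6, 0.6, 0, 0, 0, 0.15]]}}

```text
clock: 26.18
eef_pos: [387.0, 48.5, 241.0]
eef_rot: [-3.141, -0.003, -0.005]
wrist_force: [-0.5, 0.1, -0.5]
finger_gap: 79.8
finger_force: 0.0
```

```bash
python3 - <<'E'
from h import *
print(manip.read_state()['eef_pos']); t=shot('top','top3'); s=shot('scene','scene3')
cv2.imwrite('pics/fin.png',np.hstack([cv2.resize(t['frame'][140:380,130:530],(400,240)),s['frame'][130:370,180:500]])[:,:,::-1])
E
```

```text
[387.03589876  48.53805108 240.99492024]
```

View pics/fin.png

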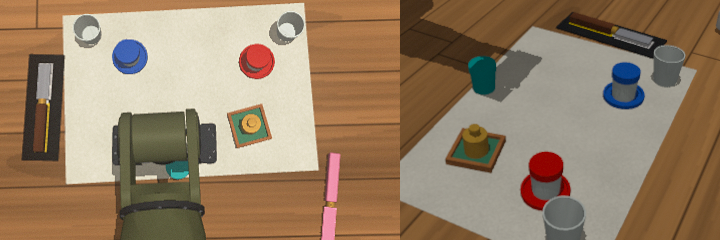

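All four pieces look placed: tins in their saucers, weight in the box, both open tins untouched. A strip of yellow shows beside the handle, so I check the spatula and the tins numerically.

```bash
python3 - <<'E'
from h import *
np.set_printoptions(precision=1,suppress=True)
L=lambda n:pickle.load(open(f'pics/{n}.pkl','rb'))
t,s=L('top3'),L('scene3')
for n,col,b,z in [('handle','brown',(160,235,182,300),26),('blade','steel',(162,198,188,242),17.5)]:
    u,k=blob(t,col,b); c,wh,a=cv2.minAreaRect(k); q=cv2.boxPoints((c,wh,a)); print(n,u,[plane(t,p,z)[:2].round() for p in q],plane(t,u,z)[:2])
for n,col,b in [('red',"red",(365,180,410,220)),('blue','blue',(240,175,282,220))]:
    x0,y0,x1,y1=b
    hsv=cv2.cvtColor(t['frame'],cv2.COLOR_RGB2HSV); 
    u,k=blob(t,col,b); print(n,u,cv2.boundingRect(k))
w,_=L('w6'),0
for v in [(164,100),(167,235),(150,101),(180,101),(152,235),(184,235)]: print(plane(w,v,26)[:2])
print('blade',plane(w,(162,84),17.5),'mat edges',[plane(w,p,6)[:2] for p in [(129,249),(222,250),(222,90),(118,90)]])
cv2.imwrite('pics/z.png',cv2.resize(np.hstack([t['frame'][180:310,130:270],t['frame'][170:300,330:470]]),None,fx=2.8,fy=2.8,interpolation=2)[:,:,::-1])
E
```

```text
handle (169.3308026030369, 267.674981923355) [array([408., 365.]), array([516., 360.]), array([514., 334.]), array([405., 339.])] [459.8 350. ]
blade (174.50261233019853, 220.576802507837) [array([525., 362.]), array([615., 357.]), array([612., 323.]), array([521., 328.])] [570.5 342.3]
red (386.3792535675082, 200.91877058177826) (369, 184, 36, 35)
blue (259.1884875846501, 196.3655003762227) (242, 180, 35, 34)
[517.  343.3]
[409.  351.7]
[516.3 354.2]
[516.2 331.1]
[409.1 364.3]
[408.9 337.5]
blade [529.2 346.5  17.5] mat edges [array([390.7, 394.2]), array([389.2, 311.1]), array([525.2, 302.3]), array([525.6, 386.5])]
```

View pics/z.png

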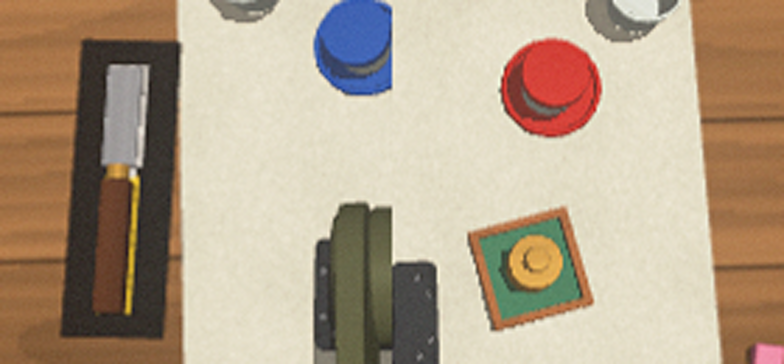

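The spatula handle is at about (460–463, 348–350) against the outline's (463, 350). Both lids sit well inside their saucers and the weight stands in the box. I hand in.

```bash
python3 -c "
from cell import manip; print(manip.sign_off())"
```

```text
the job is handed in; nothing more can be done
None
```

I placed all four pieces, let go of them, left both open tins where they were, and handed the job in at about 26 s on the robot's clock. The hand-in gave no verdict; my last pictures showed every piece in its place, the spatula within about 5 mm of its outline.

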